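Lock a stone block into the spring-catch polishing jig

TASK

Load the green stone block into the blue polishing jig: lay it flat between the guides at the open end, slide it in against the spring buffer until the red sprung catch snaps out behind it, without ramming the end stop. Then give the block a firm but measured tug back (about 10 N) against the catch to prove that it holds, let go and leave it locked in, with everything else on the bench left where it is.

Things in the scene. Friction and masses are not known exactly. Their poses are not given: they have to be found in the camera images.
- green_block: the green veined stone block to load: 100 mm long (its x), 44 mm wide (its y), 50 mm high, 0.4 to 0.7 kg; origin at the centre of its underside. It may go in either end first. It lies flat on the bench, 30 mm or more clear of a white and a brown block of much the same size beside it.
- jig: the fixed polishing jig. Origin: bench level, under its middle; x along the channel from the open end inwards, y left, z up. Blue plate 300 x 130 x 6 mm, top at z = 6 mm. Two aluminium guides, tops at z = 20 mm, form a channel 48 mm wide about y = 0 (2 mm play each side of the block) from x = -70 to 88 mm, flared by 10 mm a side out to x = -100; the plate is bare before that.
- entry (a point): mid-channel point on the plate's top at the open end (jig x = -95, z = 6 mm): a block laid down with its underside centred here, lengthwise, is partly between the guides and clear of the catch.
- nominal_catch (a point): point on the plate's top, mid-channel, at jig x = 0: NOMINAL place of the catch's blocking face (looks inwards, +x; a 22 mm slope leads up to it). The yellow unit with catch and end stop is clamped up to 12 mm either way along x from nominal, not measured: find the click by feel or watching. The catch comes out of the left (+y) guide, all of it below z = 20 mm (a screw head to 24 mm at y = 52).
- nominal_stop (a point): point on the plate's top at jig x = 108 mm: NOMINAL place of the solid end stop, 48 mm high, on the same yellow unit and shifted alike. In its middle a rubber buffer stands out 15 mm and yields: 3 N at first touch, 6 N at the click, 9 N at the solid stop. The block touches it 7 mm before the click, which comes with 8 mm left to the solid stop; then it presses the block back on the catch.
- catch (a joint): slide of the red catch, m: 0 = sprung fully out into the channel (at rest, or clicked out behind the block); grows as it is pressed back, 6 to 10 mm while the block stands alongside. Spring 2 N at rest, 4 to 5 N pressed; passing it takes some 4 to 8 N of push. Over 30 N between the block and the yellow unit (stop, buffer and catch) counts as ramming.
Mind the look-alikes: they are no part of the job. Of the things like the green_block, leave any that is orange, pink or yellow; of the rest the larger one is meant.

How it is judged:
On the way, in this order (a step that is already met when the one before it is completed fails the run):
1. the green block lies flat between the guides at the open end, ahead of the catch (y of green_block in the frame of jig between -0.006 and 0.006 m and z of green_block in the frame of jig below 0.01 m and angle between the x axis of green_block and the x axis of jig, either way round below 0.09 rad and x of green_block in the frame of jig between -0.135 and -0.05 m), for 0.2 s.
2. the block, sliding in between the guides, presses the catch back (y of green_block in the frame of jig between -0.006 and 0.006 m and z of green_block in the frame of jig below 0.01 m and angle between the x axis of green_block and the x axis of jig, either way round below 0.09 rad and x of green_block in the frame of jig between -0.08 and 0.062 m and value of joint catch above 0.004 m), for 0.1 s.
3. the block is past the catch, which has sprung out behind it (y of green_block in the frame of jig between -0.006 and 0.006 m and z of green_block in the frame of jig below 0.01 m and angle between the x axis of green_block and the x axis of jig, either way round below 0.09 rad and x of green_block in the frame of jig above 0.028 m and value of joint catch below 0.002 m), for 0.1 s.
4. the block is tugged back against the catch, which holds it (8 N or more on the catch, its buffer's 6 N included) (all of step 3 and contact force between green_block and catch above 8 N), for 0.1 s.
At the end, for the whole second after the job is handed in: The green block lies flat in the jig's channel (underside within 4 mm of the plate, within 6 mm of the middle and 0.09 rad of the channel's direction), wholly past the catch, which is fully out behind it (within 2 mm); it is released and at rest, and the other things stand where they were (all of step 3 and linear speed of green_block below 0.01 m/s and contact force between green_block and the fingers below 0.2 N); the robot touches nothing.
It fails at once if the block is rammed or forced: more than 30 N between it and the yellow unit with the end stop, buffer and catch (contact force between green_block and stop_unit above 30 N).
It fails at once if another thing on the bench is shifted by more than 20 mm (distance of any of white_block, brown_block, wrench, pad, polish, wax, brush from where it was at the start of the episode above 0.02 m).
It also fails if it takes over 72 s, if anything falls off the work surface, if the arm or the gripper's body presses on something with over 40 N, if the wrist force passes 120 N, or if a joint passes its speed limit or range.

ROBOT

A 7-joint arm with a two-finger parallel gripper is mounted at the origin on the work surface. World frame = base frame: x ahead of the robot, y to its left, z up, the work surface at z = 0. Lengths are in m, angles in rad, forces in N, time in s.
With the tool pointing down it reaches from about 0.425 to 0.925 m from the base axis. Payload 6.8 kg.
Tool frame: the origin (TCP) lies at the very end of the fingers, on their centre line; the grasp point (between the pads) lies 19 mm behind it; z points along the fingers, y is the line along which they close (so a half turn about z gives the same grasp; the last joint's range is limited). The gripper opens to 85 mm and grips with 20 to 120 N. Pads are 22 mm wide; open, the fingers measure 114 mm over their backs; the gripper's body (76 mm by 85 mm) begins 54 mm behind the grasp point. The pads swing forward as they close: fully open they stand 13 mm farther back than shut.
Start: joints at [-1.435, 0.477, 0.022, 1.555, -0.011, 1.109, -0.083], TCP at [0.163, 0.655, 0.198] pointing down, gripper open.
Joint ranges: [-2.96, 2.96], [-0.34, 2.1], [-1.41, 1.46], [0.24, 2.44], [-1.37, 4.51], [0.17, 1.92], [-2.96, 2.96]. Speed limits (rad/s): [2.39, 2.39, 3.14, 3.14, 3.14, 3.14, 3.14].

INTERFACE

Orientations are given as a unit quaternion [w, x, y, z].
In Python, from station import bot gives the robot as it stands.
- The arm moves only by the tool jog_arm, never from a script. Its argument "motion" is a list of rows, each a list of 7 numbers: the turn, a rotation vector about the tool's x, y, z in rad, then the shift along the tool's x, y, z in mm, then the finger opening in mm, from 0 to 85.4. A call has 1 to 10 rows; each row is the pose to reach, as a shift and turn from the pose commanded when the call began, along the tool's axes at that moment; what a row does not reach only later rows make up. A row lasts 1/8 s, in which the tool goes at most 62.5 mm and 10.7 degrees, less where a joint would pass 70% of its speed; a pose out of reach is approached as far as the arm can. A call with a gripper value outside its range is refused whole. The fingers move at their own pace and stop on an object; "grip_force" is the grip in N (left out, the last holds). Time passes only in rows, so rows that repeat a pose let the fingers close. It gives the time, the measured TCP pose, the force, the opening and the grip force at its end, in the units of the state.
- bot.get_obs(): the state, without advancing time (a new reading comes with each control period).
- bot.read_camera(name): name is "scene" or "top" or "wrist"; returns a dict with "pixels" (384x512x3 uint8, red, green, blue), "camera_matrix" (3x3 intrinsics, pixels), "T" (4x4, takes a point from camera to world coordinates); the wrist camera has in their place "tool_from_camera" (4x4, takes a point from camera to tool coordinates, whose origin is the TCP and whose axes are the flange's). Camera axes: x right, y down, z forward; pixel columns grow to the right and rows downward; lengths in m; the calibration is good to about 2 mm. The wrist camera is an equidistant fisheye: a pixel r from the principal point sees the ray r / f radians off the axis. A picture is of the moment at which its call begins: read the wrist's pose just before it. There is no depth.
- bot.hand_in(): hands the job in; it is judged then, once.
Trained networks look in a picture, given as the dict that the camera call returned (one of the last four; its "shot" number tells which), for a name from the list of things; names that differ only in an ending like _2 or _b are one class to them, and where a whole thing is asked for, a point or a joint stands for the part that bears it (a point fixed in the world has none). Each returns a list of dicts, best first, with "score" (0 to 1); they miss things now and then, are a little off and sometimes report something else, mostly with a low value. They report only what shows in the picture. A call takes as long as a camera call. They do not tell look-alikes from the thing itself.
- bot.spot_in(thing, picture): "xy" ([column, row] in pixels, amid what is visible of it).
- bot.tip_of(thing, picture): "xy" ([column, row] in pixels: a listed point, or the origin of a listed thing).
The state is a dict: "t": time; "q": joint angles; "joint_vel": joint speeds; "joint_torque": joint torques, N m; "eef_pos": TCP position; "tool_rot": TCP orientation; "contact_force": force on the tool from outside, world axes, zero at the start; "torque": the same for the moment, N m; "gripper_width": opening from 0.0 (shut) to 1.0 (fully open); "grasp_force": force on a finger pad.
Only numpy, scipy, OpenCV 4.12 (cv2) and the standard library are available. Lean on these libraries where they do the work, as an engineer would, in place of code of your own. Each camera call takes 0.05 s, during which the arm holds its last target. There are 200 camera calls.

## Working session

There is one attempt and no reset: what is moved stays moved. The work goes in short steps, Python scripts to look and compute and a tool call to move; the robot and the scene stay as the last step left them, time stands still between calls to the robot, and variables do not carry over. Pictures are saved under pics/ and viewed, at most 10 in all, crops included, and the job is handed in when it is done.

Besides the shell and the picture viewer there is one more tool, called after "Emit:" as a command line: name --pt "numbers of a row" for each row, then --argument value for the rest. jog_arm: Moves the arm, as the interface text tells. Its arguments: {"type":"object","properties":{"motion":{"type":"array"},"grip_force":{"type":"number"}},"required":["motion"]}

```bash
mkdir -p pics; ls; cat > h.py <<'E'
import numpy as np, cv2
from station import bot
from scipy.spatial.transform import Rotation as R
def ray(p,xy):
    K=p["camera_matrix"];d=np.linalg.inv(K)@[xy[0],xy[1],1];T=np.array(p["T"]);return T[:3,3],T[:3,:3]@d
def at(p,xy,z):
    o,d=ray(p,xy);return o+d*(z-o[2])/d[2]
def save(p,n): cv2.imwrite("pics/"+n,p["pixels"][:,:,::-1])
E
python3 - <<'E'
from h import *
s=bot.get_obs();print({k:np.round(v,3) for k,v in s.items()})
for c in("top","scene"):
    p=bot.read_camera(c);save(p,c+"0.png")
    for t in("green_block","jig","white_block","brown_block","entry","nominal_catch","nominal_stop","catch"):
        for f in(bot.spot_in,bot.tip_of):
            try: r=f(t,p)
            except Exception as e: r=[];print(e)
            print(c,t,f.__name__,[(np.round(a["xy"]),round(a["score"],2),np.round(at(p,a["xy"],.006 if t in("entry","nominal_catch","nominal_stop") else 0)[:2],3)) for a in r[:3]])
E
```

```text
pics
{'t': np.float64(0.0), 'q': array([-1.435,  0.478,  0.022,  1.556, -0.012,  1.109, -0.083]), 'joint_vel': array([-0.   ,  0.   ,  0.   ,  0.001, -0.002, -0.003,  0.001]), 'joint_torque': array([-0.0000e+00, -5.9646e+01,  1.6080e+00, -2.8119e+01,  1.3000e-02,
        1.0000e-02,  0.0000e+00]), 'eef_pos': array([0.163, 0.654, 0.197]), 'tool_rot': array([-0.   ,  0.122,  0.993, -0.001]), 'contact_force': array([ 0.294, -0.321, -0.017]), 'torque': array([ 0.011, -0.053, -0.018]), 'grasp_force': np.float64(0.0), 'gripper_width': np.float64(1.0)}
top green_block call [(array([148., 204.]), 0.84, array([0.402, 0.499])), (array([190., 238.]), 0.68, array([0.313, 0.357])), (array([282., 216.]), 0.65, array([0.405, 0.092]))]
top green_block call [(array([190., 238.]), 0.95, array([0.315, 0.356])), (array([149., 204.]), 0.8, array([0.402, 0.495])), (array([237., 166.]), 0.75, array([0.545, 0.245]))]
top jig call [(array([348., 177.]), 0.65, array([ 0.547, -0.096]))]
top jig call [(array([347., 176.]), 0.83, array([ 0.55 , -0.092]))]
it knows: catch, entry, green_block, jig, nominal_catch, 
[... 1692 characters left out ...]
stop
scene brown_block call []
scene entry call [(array([198., 171.]), 0.87, array([ 0.566, -0.077]))]
scene entry call [(array([222., 158.]), 0.82, array([ 0.466, -0.096])), (array([199., 172.]), 0.22, array([ 0.566, -0.068]))]
scene nominal_catch call [(array([198., 172.]), 0.98, array([ 0.569, -0.071]))]
scene nominal_catch call [(array([201., 171.]), 0.91, array([ 0.559, -0.072]))]
scene nominal_stop call [(array([199., 167.]), 0.89, array([ 0.555, -0.094]))]
scene nominal_stop call [(array([172., 177.]), 0.73, array([ 0.651, -0.09 ]))]
scene catch call [(array([202., 167.]), 0.5, array([ 0.542, -0.095]))]
it knows: entry, green_block, jig, nominal_catch, nominal_stop
scene catch call []
```

```bash
python3 - <<'E'
import cv2
a=cv2.imread("pics/top0.png");b=cv2.imread("pics/scene0.png")
cv2.imwrite("pics/top0c.png",cv2.resize(a[90:310,100:420],(800,550),interpolation=cv2.INTER_CUBIC))
E
```

```text
(no output)
```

View pics/top0c.png

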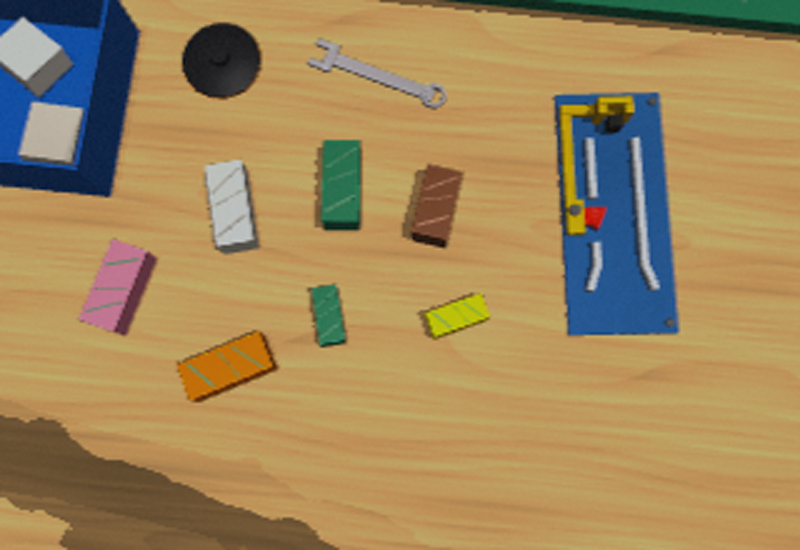

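View pics/scene0.png

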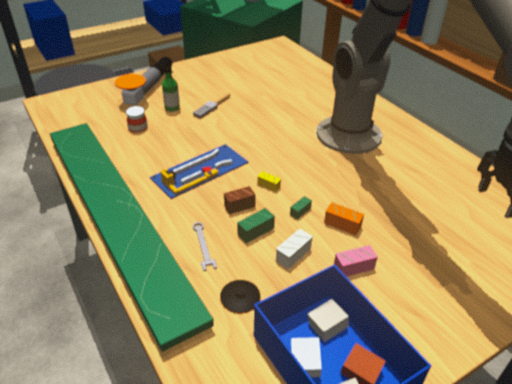

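Candidates (top picture): large green block at (236,164), small green at (231,216), orange (190,237), pink (147,205), yellow (282,216); white (192,172) and brown (274,172) stand beside it. The larger green one at (236,164) is the right one. Jig at (347,176), its open flared end towards the robot, with the red catch at (338,177).

```bash
cat >> h.py <<'E'
def rect(pts):
    (c,(w,h),a)=cv2.minAreaRect((pts*1000).astype(np.float32))
    return np.array(c)/1000,w,h,a
E
python3 - <<'E'
from h import *
p=bot.read_camera("top");im=p["pixels"]
hsv=cv2.cvtColor(im,cv2.COLOR_RGB2HSV)
def big(m,box):
    x0,y0,x1,y1=box;k=np.zeros_like(m);k[y0:y1,x0:x1]=m[y0:y1,x0:x1]
    c=max(cv2.findContours(k,cv2.RETR_EXTERNAL,cv2.CHAIN_APPROX_NONE)[0],key=cv2.contourArea)
    return c[:,0,:].astype(float)
print(hsv[164,236],hsv[182,236],hsv[160,370])
g=big(cv2.inRange(hsv,(65,80,40),(95,255,255)),(220,135,255,190))
gt=big(cv2.inRange(hsv,(65,80,95),(95,255,255)),(220,135,255,190))
for n,q,z in(("top50",g,.05),("bright",gt,.05)): print(n,rect(np.array([at(p,x,z)[:2] for x in q])))
b=big(cv2.inRange(hsv,(100,120,40),(125,255,255)),(310,115,385,235))
print("jig",rect(np.array([at(p,x,.006)[:2] for x in b])), cv2.boxPoints(cv2.minAreaRect((np.array([at(p,x,.006)[:2] for x in b])*1000).astype(np.float32))))
print(np.array(p["T"])[:3,3])
cv2.imwrite("pics/close.png",cv2.resize(im[130:230,210:390,::-1],(720,400),interpolation=cv2.INTER_CUBIC))
E
```

```text
[ 76 166 115] [ 19 126 148] [ 17 140 190]
top50 (array([0.54121448, 0.244248  ]), 106.74321746826172, 41.40821075439453, 6.485315799713135)
bright (array([0.54714282, 0.24492192]), 94.81006622314453, 41.40821075439453, 6.485313415527344)
jig (array([ 0.55357037, -0.08572292]), 298.7459411621094, 127.08769989013672, 7.1154584884643555) [[ 397.47662   -41.171165]
 [ 413.21893  -167.2801  ]
 [ 709.6641   -130.27469 ]
 [ 693.9218     -4.165741]]
[0.26855495 0.13915713 1.08988876]
```

View pics/close.png

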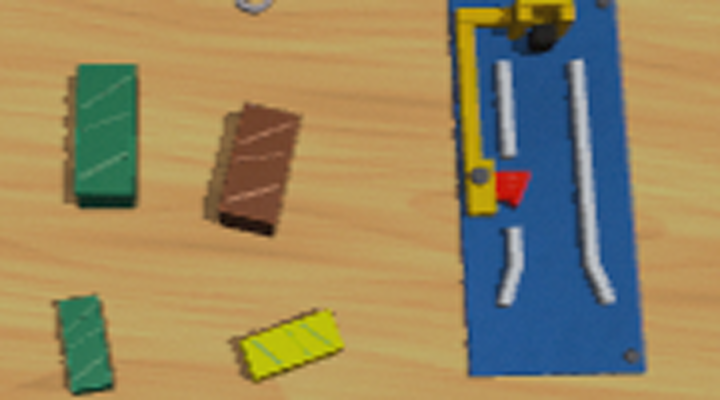

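Block (crop 106,130) is clearly the larger green, lying at yaw ≈6.5°; jig yaw ≈7.1°.

```bash
cat >> h.py <<'E'
def go(x,y,z,yaw):
    "row numbers to bring the tool over (x,y,z), closing axis at yaw+90deg"
    s=bot.get_obs();q=s["tool_rot"];r=R.from_quat([q[1],q[2],q[3],q[0]])
    a=np.pi+yaw
    M=np.array([[np.cos(a),np.sin(a),0],[np.sin(a),-np.cos(a),0],[0,0,-1]]).T
    M=np.column_stack([[np.cos(a),np.sin(a),0],[np.sin(a),-np.cos(a),0],[0,0,-1]])
    if (M[:,1]@r.as_matrix()[:,1])<0: M[:,:2]*=-1
    rv=(r.inv()*R.from_matrix(M)).as_rotvec()
    d=r.inv().apply(np.array([x,y,z])-s["eef_pos"])*1000
    print("row",np.round(rv,3),np.round(d,1),"t",round(float(s["t"]),2),"pos",np.round(s["eef_pos"],4),"F",np.round(s["contact_force"],1),"w",round(float(s["gripper_width"])*85.4,1),round(float(s["grasp_force"]),1))
E
python3 -c "
from h import *
go(.5465,.2445,.15,np.radians(6.5))"
```

```text
row [ 0.    -0.    -0.357] [-471.3 -305.8   48.3] t 1.25 pos [0.1629 0.6551 0.1983] F [ 0.3 -0.  -0.2] w 85.4 0.0
```

Emit:
jog_arm --pt "0 0 -0.357 -471 -306 48 60" --pt "0 0 -0.357 -471 -306 48 60" --pt "0 0 -0.357 -471 -306 48 60" --pt "0 0 -0.357 -471 -306 48 60" --pt "0 0 -0.357 -471 -306 48 60" --pt "0 0 -0.357 -471 -306 48 60" --pt "0 0 -0.357 -471 -306 48 60" --pt "0 0 -0.357 -471 -306 48 60" --pt "0 0 -0.357 -471 -306 48 60" --pt "0 0 -0.357 -471 -306 48 60" --grip_force 40

```text
t: 2.5
eef_pos: [0.5498, 0.238, 0.1501]
tool_rot: [0.001, -0.052, 0.999, -0.001]
contact_force: [-0.6, 0.5, 0.0]
gripper_width: 0.702
grasp_force: 0.0
```

```bash
cat >> h.py <<'E'
def wrist():
    s=bot.get_obs();p=bot.read_camera("wrist");q=s["tool_rot"]
    W=np.eye(4);W[:3,:3]=R.from_quat([q[1],q[2],q[3],q[0]]).as_matrix();W[:3,3]=s["eef_pos"]
    p["W"]=W@np.array(p["tool_from_camera"]);return p
def wat(p,xy,z):
    K=p["camera_matrix"];u=(xy[0]-K[0,2])/K[0,0];v=(xy[1]-K[1,2])/K[1,1];r=np.hypot(u,v)+1e-12
    d=p["W"][:3,:3]@np.array([u/r*np.sin(r),v/r*np.sin(r),np.cos(r)]);o=p["W"][:3,3]
    return o+d*(z-o[2])/d[2]
E
python3 - <<'E'
from h import *
bot.read_camera("top");bot.read_camera("top")
p=wrist();save(p,"w1.png");print(np.round(p["tool_from_camera"],3),p["camera_matrix"])
hsv=cv2.cvtColor(p["pixels"],cv2.COLOR_RGB2HSV)
m=cv2.inRange(hsv,(65,80,40),(95,255,255))
for c in cv2.findContours(m,cv2.RETR_EXTERNAL,cv2.CHAIN_APPROX_NONE)[0]:
    if cv2.contourArea(c)>300: 
        c=c[:,0].astype(float);print(c.mean(0),rect(np.array([wat(p,x,.05)[:2] for x in c])))
go(.5465,.2445,.15,np.radians(6.5))
E
```

```text
[[ 0.001 -0.962 -0.273  0.069]
 [ 1.     0.001  0.001 -0.   ]
 [-0.001 -0.273  0.962 -0.176]
 [ 0.     0.     0.     1.   ]] [[297.31863964   0.         258.34549852]
 [  0.         297.31863964 190.74715321]
 [  0.           0.           1.        ]]
[123.31531532 359.45945946] (array([0.84247791, 0.06334064]), 32.708770751953125, 147.21670532226562, 48.15336608886719)
[ 15.36029412 323.82352941] (array([ 0.84595654, -0.15907515]), 75.874755859375, 209.54698181152344, 45.16035461425781)
[259.05232558 185.08430233] (array([0.54626593, 0.24697324]), 96.71736145019531, 41.29962158203125, 5.803967475891113)
[276.11585366  27.54268293] (array([0.39755026, 0.243715  ]), 58.43253707885742, 26.47705841064453, 15.93490219116211)
row [ 0.001 -0.     0.   ] [-0.8 -0.8  0.2] t 2.65 pos [0.5456 0.2452 0.1502] F [-0.4  0.6 -0.5] w 59.9 0.0
```

View pics/w1.png

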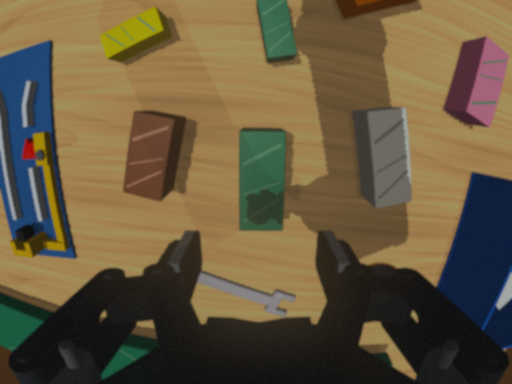

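Wrist picture: green block upright at (262,180), brown at (155,155), white at (383,155), both clear of the fingers. Going down.

Emit:
jog_arm --pt "0 0 0.009 0 2 50 60" --pt "0 0 0.009 0 2 90 60" --pt "0 0 0.009 0 2 120 60" --pt "0 0 0.009 0 2 130 60" --pt "0 0 0.009 0 2 130 60" --pt "0 0 0.009 0 2 130 36" --pt "0 0 0.009 0 2 130 36" --pt "0 0 0.009 0 2 130 36" --pt "0 0 0.009 0 2 130 36" --pt "0 0 0.009 0 2 130 36" --grip_force 40

```text
t: 3.9
eef_pos: [0.5459, 0.2463, 0.0204]
tool_rot: [-0.0, -0.052, 0.999, 0.0]
contact_force: [0.3, -0.7, -0.6]
gripper_width: 0.418
grasp_force: 0.0
```

Emit:
jog_arm --pt "0 0 0 0 0 0 36" --pt "0 0 0 0 0 0 36" --pt "0 0 0 0 0 0 36" --pt "0 0 0 0 0 0 36" --pt "0 0 0 0 0 -20 36" --pt "0 0 0 0 0 -60 36" --pt "0 0 0 0 0 -80 36" --pt "0 0 0 0 0 -80 36" --grip_force 50

```text
t: 4.9
eef_pos: [0.5471, 0.247, 0.102]
tool_rot: [0.002, -0.052, 0.999, 0.001]
contact_force: [0.3, -0.2, -1.7]
gripper_width: 0.422
grasp_force: 0.0
```

```bash
python3 - <<'E'
from h import *
p=wrist();save(p,"w2.png")
hsv=cv2.cvtColor(p["pixels"],cv2.COLOR_RGB2HSV)
m=cv2.inRange(hsv,(65,80,40),(95,255,255))
for c in cv2.findContours(m,cv2.RETR_EXTERNAL,cv2.CHAIN_APPROX_NONE)[0]:
    if cv2.contourArea(c)>300: 
        c=c[:,0].astype(float);print(c.mean(0),rect(np.array([wat(p,x,.05)[:2] for x in c])))
go(.5465,.2445,.10,np.radians(6))
E
```

```text
[ 16.54245283 347.36792453] (array([ 0.8588952 , -0.10024559]), 94.75222778320312, 202.21328735351562, 61.809017181396484)
[257.33212341 200.68421053] (array([0.54668481, 0.24702567]), 96.65352630615234, 41.55583953857422, 5.83650541305542)
[276.39473684  21.32236842] (array([0.40763239, 0.24643118]), 39.130699157714844, 26.408626556396484, 15.662741661071777)
row [ 0.001  0.001 -0.001] [-0.1 -2.1  0.6] t 4.95 pos [0.5462 0.2466 0.1006] F [ 0.1 -0.5  0.9] w 36.3 0.0
```

View pics/w2.png

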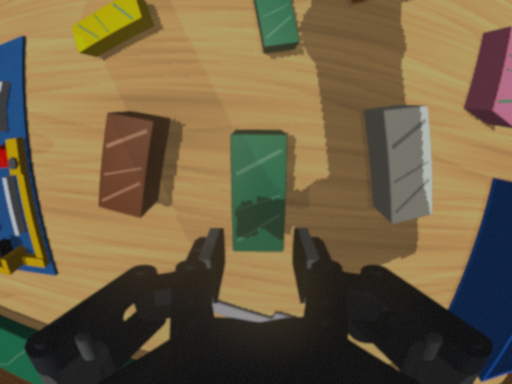

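The block still lies where it was and the fingers didn't stop on it; I'll check the true gap from the fingertip pixels (222,235) and (296,235).

```bash
python3 - <<'E'
from h import *
p=wrist()
for z in(.10,.11,.12):
  a,b=wat(p,(224,232),z),wat(p,(294,232),z);print(z,np.round(a,3),np.round(b,3),np.linalg.norm(a-b))
E
```

```text
0.1 [0.557 0.225 0.1  ] [0.553 0.271 0.1  ] 0.04556859209021355
0.11 [0.553 0.226 0.11 ] [0.548 0.269 0.11 ] 0.04298991316410268
0.12 [0.548 0.227 0.12 ] [0.544 0.267 0.12 ] 0.04041123423799179
```

```bash
python3 - <<'E'
from h import *
b=cv2.imread("pics/w1.png")[215:290,160:360];a=cv2.imread("pics/w2.png")[215:290,160:360]
cv2.imwrite("pics/tips.png",cv2.resize(np.vstack([b,a]),(800,600),interpolation=cv2.INTER_CUBIC))
E
```

```text
(no output)
```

View pics/tips.png

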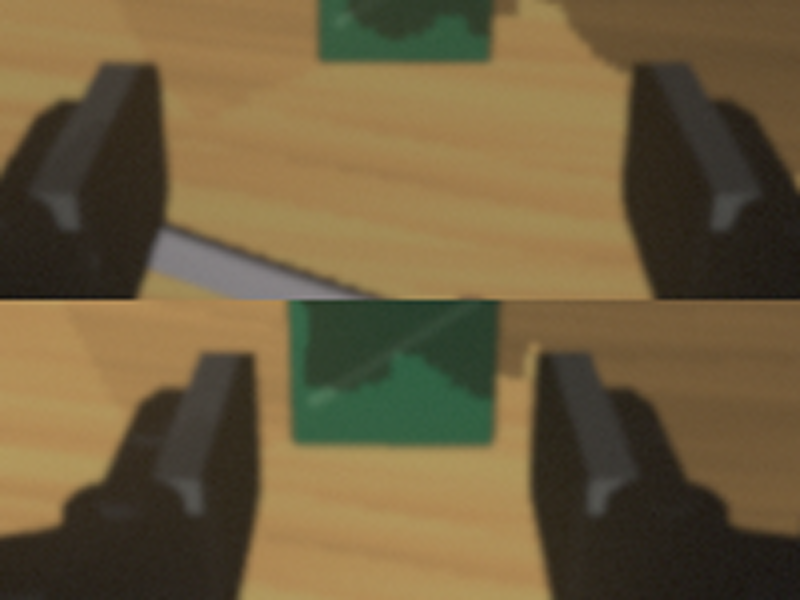

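The tips' spacing and row (gap change of 24 mm = 47 px) put them ≈35 mm short of the reported TCP, at about block-top height in my grasp: the fingers passed above it. I'll reopen and go lower in force-checked stages.

Emit:
jog_arm --pt "0 0 0 0 0 0 60" --pt "0 0 0 0 0 0 60" --pt "0 0 0 0 0 0 60" --pt "0 0 0 0 0 30 60" --pt "0 0 0 0 0 60 60" --pt "0 0 0 0 0 80 60" --pt "0 0 0 0 0 90 60" --pt "0 0 0 0 0 95 60" --pt "0 0 0 0 0 98 60" --pt "0 0 0 0 0 98 60" --grip_force 40

```text
t: 6.25
eef_pos: [0.5462, 0.2466, 0.0027]
tool_rot: [0.0, -0.052, 0.999, 0.0]
contact_force: [0.7, 0.1, -0.3]
gripper_width: 0.701
grasp_force: 0.0
```

Emit:
jog_arm --pt "0 0 0 0 0 4 60" --pt "0 0 0 0 0 8 60" --pt "0 0 0 0 0 8 60"

```text
t: 6.62
eef_pos: [0.5456, 0.2462, -0.0061]
tool_rot: [-0.0, -0.052, 0.999, -0.0]
contact_force: [-0.5, -0.2, 0.1]
gripper_width: 0.704
grasp_force: 0.0
```

```bash
python3 - <<'E'
from h import *
p=wrist();cv2.imwrite("pics/w3.png",cv2.resize(p["pixels"][150:300,130:390,::-1],(780,450),interpolation=cv2.INTER_CUBIC))
go(.5465,.247,-.01,np.radians(6))
E
```

```text
row [-0. -0. -0.] [-0.8  0.6  4.1] t 6.67 pos [ 0.5458  0.2463 -0.0059] F [ 0.3 -0.1 -0.1] w 59.8 0.0
```

View pics/w3.png

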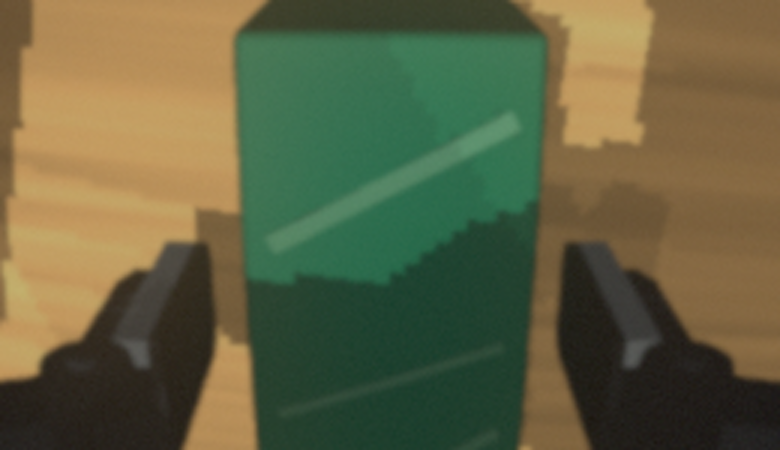

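Fingers straddle the block centrally (block 245–540, tips 208/570); scale says tips are ~15 mm below its top. 10 mm lower, then grip.

Emit:
jog_arm --pt "0 0 0 0 0 5 60" --pt "0 0 0 0 0 10 60" --pt "0 0 0 0 0 10 60" --pt "0 0 0 0 0 10 34" --pt "0 0 0 0 0 10 34" --pt "0 0 0 0 0 10 34" --pt "0 0 0 0 0 10 34" --pt "0 0 0 0 0 10 34" --pt "0 0 0 0 0 10 34" --grip_force 50

```text
t: 7.8
eef_pos: [0.546, 0.2466, -0.0156]
tool_rot: [0.0, -0.052, 0.999, 0.0]
contact_force: [-0.2, -0.1, 1.9]
gripper_width: 0.508
grasp_force: 53.0
```

Emit:
jog_arm --pt "0 0 0 0 0 -10 34" --pt "0 0 0 0 0 -40 34" --pt "0 0 0 0 0 -90 34" --pt "0 0 0 0 0 -140 34" --pt "0 0 0 10 -40 -150 34" --pt "0 0 0 25 -95 -150 34" --pt "0 0 0 34 -125 -150 34" --pt "0 0 0 34 -137 -150 34" --pt "0 0 0 34 -137 -150 34" --pt "0 0 0 34 -137 -150 34"

```text
t: 9.05
eef_pos: [0.5264, 0.1084, 0.1342]
tool_rot: [-0.0, -0.053, 0.999, 0.0]
contact_force: [0.2, -0.0, -5.7]
gripper_width: 0.506
grasp_force: 52.4
```

```bash
python3 - <<'E'
from h import *
go(.526,.11,.135,np.radians(6))
p=wrist();save(p,"w4.png")
for t in("entry","nominal_catch","nominal_stop","jig"):
    print(t,[(np.round(a["xy"]),round(a["score"],2),np.round(wat(p,a["xy"],0 if t=="jig" else .006)[:2],4)) for a in bot.tip_of(t,p)[:2]])
E
```

```text
row [ 0.001 -0.     0.001] [ 0.2  1.7 -0.8] t 9.05 pos [0.5264 0.1084 0.1342] F [ 0.2 -0.  -5.7] w 43.2 52.4
entry [(array([ 84., 102.]), 0.86, array([ 0.4601, -0.0978]))]
nominal_catch [(array([ 91., 182.]), 0.59, array([ 0.5535, -0.0869]))]
nominal_stop [(array([110., 265.]), 0.81, array([ 0.6631, -0.0694]))]
jig [(array([ 95., 184.]), 0.6, array([ 0.5583, -0.0858]))]
```

View pics/w4.png

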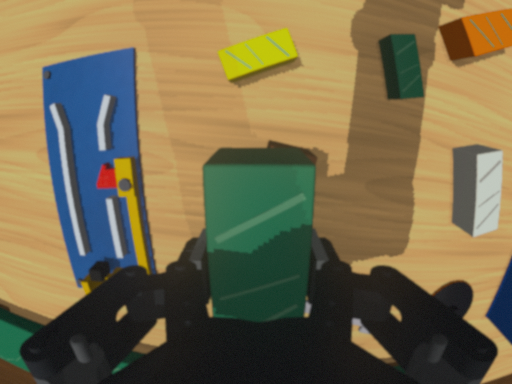

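Block held well (205–315, 150–318); jig at left with guides near cols 65–83 and 103–122, catch at (107,177). Now fitting the guide edges.

```bash
python3 - <<'E'
from h import *
p=wrist();im=p["pixels"];hsv=cv2.cvtColor(im,cv2.COLOR_RGB2HSV)
C=np.array([.5535,-.0857]);th=np.radians(7.1);J=np.array([[np.cos(th),np.sin(th)],[-np.sin(th),np.cos(th)]])
def jig(m,z):
    ys,xs=np.nonzero(m);return np.array([J@(wat(p,(x,y),z)[:2]-C) for x,y in zip(xs,ys)])*1000
m=cv2.inRange(hsv,(0,0,120),(180,60,255));k=np.zeros_like(m);k[85:262,40:140]=m[85:262,40:140]
q=jig(k,.02)
for x in range(-100,100,12):
    s=q[(abs(q[:,0]-x)<6)&(abs(q[:,1])<60)];s=np.sort(s[:,1])
    r,l=s[s<0],s[s>0]
    print(x,*[np.round([a.min(),a.max(),len(a)],1) if len(a) else None for a in(r,l)])
for n,lo,hi,z in(("red",(0,150,100),(8,255,255),.02),("yellow",(20,150,100),(30,255,255),.02)):
    k=cv2.inRange(hsv,lo,hi);k[:, 150:]=0;q=jig(k,z);print(n,q.min(0),q.max(0))
# plate
k=cv2.inRange(hsv,(100,120,40),(125,255,255));k[:,160:]=0
c=max(cv2.findContours(k,cv2.RETR_EXTERNAL,cv2.CHAIN_APPROX_NONE)[0],key=cv2.contourArea)[:,0].astype(float)
print("plate",rect(np.array([wat(p,x,.006)[:2] for x in c])))
# held block: top face
k=cv2.inRange(hsv,(65,80,40),(95,255,255));k[:140]=0;k[330:]=0;k[:,:190]=0;k[:,330:]=0
for r in(175,200,220):
    xs=np.nonzero(k[r])[0];e=[p["W"],];W=np.linalg.inv(np.eye(4))
    print(r,xs.min(),xs.max())
k=[(a.round(4)) for a in(wat(p,(205,165),.12),wat(p,(314,165),.12))];print(k)
E
```

```text
-100 [-53.7 -33.3  25. ] [34.1 42.9 22. ]
-88 [-53.6 -29.5  74. ] [29.6 41.6 86. ]
-76 [-53.6 -25.8  77. ] [24.8 38.4 85. ]
-64 [-53.5 -23.6  73. ] [23.7 33.7 80. ]
-52 [-53.5 -23.3  72. ] [23.7 32.7 79. ]
-40 [-53.7 -23.2  73. ] [23.6 32.6 49. ]
-28 [-53.3 -23.4  72. ] [40.2 42.1  6. ]
-16 [-53.7 -23.3  72. ] None
-4 [-53.4 -23.   70. ] None
8 [-53.7 -23.   72. ] [40.5 40.7  2. ]
20 [-53.5 -23.   64. ] [23.6 50.5 64. ]
32 [-53.4 -23.   68. ] [23.6 50.7 74. ]
44 [-53.3 -23.   63. ] [23.5 50.6 74. ]
56 [-53.3 -22.9  62. ] [23.8 50.8 68. ]
68 [-53.2 -23.1  60. ] [23.8 50.7 69. ]
80 [-53.3 -23.3  55. ] [23.7 50.7 64. ]
92 [-53.5 -23.7  28. ] [23.8 50.7 25. ]
red [-20.82382055  16.98356414] [ 2.00613441 39.7759942 ]
yellow [-28.52235017 -43.80669995] [152.24587568  64.46457913]
plate (array([ 0.54949585, -0.08514694]), 284.34576416015625, 128.34739685058594, 7.210949897766113)
175 205 313
200 206 312
220 207 311
[array([0.4975, 0.0691, 0.12  ]), array([0.4899, 0.1405, 0.12  ])]
```

```bash
python3 - <<'E'
from h import *
go(.4592,-.0972,.04,np.radians(7.2))
E
```

```text
row [ 0.   -0.   -0.02] [  88.2 -196.3   94.2] t 9.35 pos [0.5263 0.1073 0.1342] F [ 0.4 -0.3 -4.3] w 43.5 52.4
```

Emit:
jog_arm --pt "0 0 -0.02 20 -40 0 34" --pt "0 0 -0.02 45 -95 0 34" --pt "0 0 -0.02 70 -150 0 34" --pt "0 0 -0.02 88 -185 30 34" --pt "0 0 -0.02 88 -196 60 34" --pt "0 0 -0.02 88 -196 94 34" --pt "0 0 -0.02 88 -196 94 34" --pt "0 0 -0.02 88 -196 94 34" --pt "0 0 -0.02 88 -196 94 34"

```text
t: 10.48
eef_pos: [0.4606, -0.0973, 0.0417]
tool_rot: [0.001, -0.062, 0.998, -0.0]
contact_force: [-0.3, -0.3, -5.6]
gripper_width: 0.507
grasp_force: 53.4
```

```bash
python3 - <<'E'
from h import *
go(.4592,-.0972,-.008,np.radians(7.2))
p=wrist();save(p,"w5.png")
print([(a["xy"],a["score"]) for a in bot.tip_of("nominal_stop",p)[:1]])
E
```

```text
row [-0.     0.003 -0.001] [ 1.5  0.3 49.7] t 10.47 pos [ 0.4606 -0.0973  0.0417] F [-0.3 -0.3 -5.6] w 43.3 53.4
[]
```

View pics/w5.png

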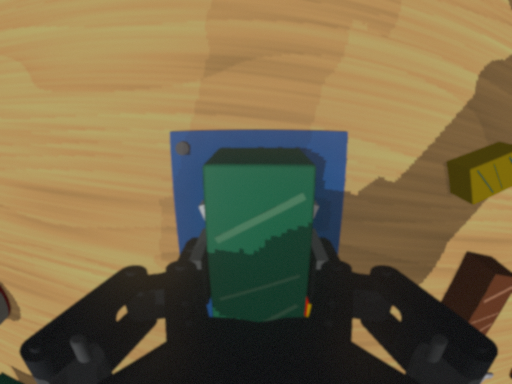

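Block is centred over the plate's open end (plate 172–347, block 205–315). Lowering.

Emit:
jog_arm --pt "0 0 0 0 0 20 34" --pt "0 0 0 0 0 38 34" --pt "0 0 0 0 0 45 34" --pt "0 0 0 0 0 47 34" --pt "0 0 0 0 0 48 34" --pt "0 0 0 0 0 49 34" --pt "0 0 0 0 0 49 34"

```text
t: 11.45
eef_pos: [0.4594, -0.0975, -0.0084]
tool_rot: [0.0, -0.062, 0.998, 0.0]
contact_force: [-0.3, 0.5, -5.2]
gripper_width: 0.509
grasp_force: 53.4
```

Emit:
jog_arm --pt "0 0 0 0 0 1 34" --pt "0 0 0 0 0 1.5 34" --pt "0 0 0 0 0 1.5 34" --pt "0 0 0 0 0 1.5 34"

```text
t: 11.95
eef_pos: [0.4594, -0.0975, -0.0096]
tool_rot: [0.0, -0.062, 0.998, 0.0]
contact_force: [-1.6, -0.0, 5.0]
gripper_width: 0.507
grasp_force: 54.9
```

Emit:
jog_arm --pt "0 0 0 0 0 -0.6 34" --pt "0 0 0 -5 0 -0.6 34" --pt "0 0 0 -11 0 -0.6 34" --pt "0 0 0 -17 0 -0.6 34" --pt "0 0 0 -22 0 -0.6 34" --pt "0 0 0 -26 0 -0.6 34" --pt "0 0 0 -26 0 -0.6 34"

```text
t: 12.82
eef_pos: [0.486, -0.0941, -0.0096]
tool_rot: [0.001, -0.062, 0.998, -0.0]
contact_force: [-0.9, 0.5, -0.4]
gripper_width: 0.507
grasp_force: 54.3
```

Front now at jig x ≈ -19, on the plate. Continue past the catch.

Emit:
jog_arm --pt "0 0 0 -4 0 0 34" --pt "0 0 0 -8 0 0 34" --pt "0 0 0 -12 0 0 34" --pt "0 0 0 -16 0 0 34" --pt "0 0 0 -20 0 0 34" --pt "0 0 0 -24 0 0 34" --pt "0 0 0 -29 0 0 34" --pt "0 0 0 -34 0 0 34" --pt "0 0 0 -40 0 0 34" --pt "0 0 0 -40 0 0 34"

```text
t: 14.08
eef_pos: [0.5244, -0.0911, -0.0096]
tool_rot: [-0.0, -0.061, 0.998, -0.001]
contact_force: [-3.4, -5.2, 2.8]
gripper_width: 0.506
grasp_force: 54.7
```

Emit:
jog_arm --pt "0 0 0 -7 0 0 34" --pt "0 0 0 -15 0 0 34" --pt "0 0 0 -23 0 0 34" --pt "0 0 0 -31 0 0 34" --pt "0 0 0 -39 0 0 34" --pt "0 0 0 -47 0 0 34" --pt "0 0 0 -55 0 0 34" --pt "0 0 0 -61 0 0 34" --pt "0 0 0 -65 0 0 34" --pt "0 0 0 -65 0 0 34"

```text
t: 15.32
eef_pos: [0.5883, -0.0832, -0.0095]
tool_rot: [-0.001, -0.062, 0.998, -0.001]
contact_force: [-7.0, -3.6, 5.8]
gripper_width: 0.506
grasp_force: 54.9
```

```bash
cat >> h.py <<'E'
def red(n=None):
    s=bot.get_obs();p=bot.read_camera("top");hsv=cv2.cvtColor(p["pixels"],cv2.COLOR_RGB2HSV)
    C=np.array([.5535,-.0857]);th=np.radians(7.1);J=np.array([[np.cos(th),np.sin(th)],[-np.sin(th),np.cos(th)]])
    m=cv2.inRange(hsv,(0,150,100),(8,255,255))|cv2.inRange(hsv,(172,150,100),(180,255,255));k=np.zeros_like(m);k[150:210,310:370]=m[150:210,310:370]
    ys,xs=np.nonzero(k);q=np.array([J@(at(p,(x,y),.02)[:2]-C) for x,y in zip(xs,ys)])*1000
    print("red",len(q),q.min(0).round(1) if len(q) else 0,q.max(0).round(1) if len(q) else 0,"tool in jig",(J@(s["eef_pos"][:2]-C)*1000).round(1),"F",(J@s["contact_force"][:2]).round(1),s["contact_force"][2].round(1),"t",round(float(s["t"]),2))
    if n: save(p,n)
E
python3 -c "
from h import *
red('t6.png')"
```

```text
red 41 [-24.4  22. ] [ 0.3 38.1] tool in jig [34.8 -1.8] F [-7.4 -2.7] 5.8 t 15.32
```

Emit:
jog_arm --pt "0 0 0 -4 0 -0.5 34" --pt "0 0 0 -8 0 -0.5 34" --pt "0 0 0 -10 0 -0.5 34" --pt "0 0 0 -10 0 -0.5 34"

```text
t: 15.88
eef_pos: [0.5984, -0.0819, -0.0095]
tool_rot: [-0.001, -0.062, 0.998, -0.001]
contact_force: [-3.4, -4.4, -0.5]
gripper_width: 0.511
grasp_force: 54.2
```

```bash
python3 -c "
from h import *
red()"
```

```text
red 41 [-24.4  19.2] [ 0.3 38.1] tool in jig [45.1 -1.8] F [-3.9 -4. ] -0.5 t 15.88
```

Emit:
jog_arm --pt "0 0 0 -2 0 0 34" --pt "0 0 0 -3 0 0 34" --pt "0 0 0 -4 0 0 34" --pt "0 0 0 -4 0 0 34"

```text
t: 16.42
eef_pos: [0.5994, -0.0818, -0.0094]
tool_rot: [-0.003, -0.062, 0.998, -0.001]
contact_force: [-13.2, -4.3, 9.6]
gripper_width: 0.507
grasp_force: 55.3
```

```bash
python3 -c "
from h import *
red()"
```

```text
red 41 [-24.4  19.2] [ 0.3 38.1] tool in jig [46.  -1.8] F [-13.6  -2.7] 9.6 t 16.43
```

Consistent with first buffer touch at tool x ≈ 46 (shift ≈ +3 mm), plus friction from pressing down. Ease up slightly and press on in small steps.

Emit:
jog_arm --pt "0 0 0 0 0 -0.7 34" --pt "0 0 0 0 0 -1 34" --pt "0 0 0 -1 0 -1 34" --pt "0 0 0 -2 0 -1 34" --pt "0 0 0 -2 0 -1 34"

```text
t: 17.1
eef_pos: [0.6016, -0.0816, -0.0093]
tool_rot: [-0.003, -0.062, 0.998, -0.001]
contact_force: [-9.2, -4.9, 1.5]
gripper_width: 0.507
grasp_force: 54.2
```

```bash
python3 -c "
from h import *
red()"
```

```text
red 42 [-24.4  19. ] [ 0.3 38.1] tool in jig [48.2 -1.8] F [-9.7 -3.8] 1.5 t 17.1
```

Emit:
jog_arm --pt "0 0 0 -1 0 -0.3 34" --pt "0 0 0 -2 0 -0.3 34" --pt "0 0 0 -3 0 -0.3 34" --pt "0 0 0 -3 0 -0.3 34"

```text
t: 17.65
eef_pos: [0.604, -0.0812, -0.0092]
tool_rot: [-0.004, -0.062, 0.998, -0.001]
contact_force: [-9.1, -5.1, 0.8]
gripper_width: 0.506
grasp_force: 54.2
```

```bash
python3 -c "
from h import *
red()"
```

```text
red 41 [-24.4  19. ] [ 0.3 38.1] tool in jig [50.7 -1.8] F [-9.7 -3.9] 0.8 t 17.65
```

Emit:
jog_arm --pt "0 0 0 -1 0 -0.2 34" --pt "0 0 0 -2 0 -0.2 34" --pt "0 0 0 -2 0 -0.2 34"

```text
t: 18.08
eef_pos: [0.6065, -0.0804, -0.0092]
tool_rot: [-0.003, -0.061, 0.998, -0.0]
contact_force: [-6.9, -3.3, -3.2]
gripper_width: 0.509
grasp_force: 54.0
```

```bash
python3 -c "
from h import *
red()"
```

```text
red 53 [-21.5  16. ] [ 0.3 38.1] tool in jig [53.2 -1.3] F [-7.2 -2.4] -3.2 t 18.07
```

```bash
python3 - <<'E'
from h import *
im=cv2.imread("pics/top0.png");hsv=cv2.cvtColor(im,cv2.COLOR_BGR2HSV)
m=cv2.inRange(hsv,(0,150,100),(8,255,255))|cv2.inRange(hsv,(172,150,100),(180,255,255));print((m[150:210,310:370]>0).sum())
red("t7.png")
E
```

```text
54
red 53 [-21.5  16. ] [ 0.3 38.1] tool in jig [53.3 -1.3] F [-7.3 -3.3] -2.4 t 18.12
```

Catch is back to its rest extent (53 vs 54 px): clicked. Now the measured tug.

Emit:
jog_arm --pt "0 0 0 1 0 0 34" --pt "0 0 0 2 0 0 34" --pt "0 0 0 3 0 0 34" --pt "0 0 0 4 0 0 34" --pt "0 0 0 4 0 0 34"

```text
t: 18.8
eef_pos: [0.6055, -0.0793, -0.008]
tool_rot: [-0.001, -0.062, 0.998, -0.0]
contact_force: [-3.1, -3.6, -8.4]
gripper_width: 0.507
grasp_force: 53.1
```

```bash
python3 -c "
from h import *
red()"
```

```text
red 54 [-21.5  13. ] [ 0.3 38.1] tool in jig [52.4 -0.1] F [-3.5 -3.2] -8.4 t 18.8
```

Emit:
jog_arm --pt "0 0 0 0 0 0.7 34" --pt "0 0 0 0 0 1.2 34" --pt "0 0 0 1 0 1.2 34" --pt "0 0 0 2 0 1.2 34" --pt "0 0 0 3 0 1.2 34" --pt "0 0 0 3 0 1.2 34"

```text
t: 19.6
eef_pos: [0.6053, -0.0789, -0.0082]
tool_rot: [0.002, -0.062, 0.998, 0.0]
contact_force: [4.6, -0.3, -8.9]
gripper_width: 0.509
grasp_force: 53.1
```

```bash
python3 -c "
from h import *
red()"
```

```text
red 54 [-21.5  13. ] [ 0.3 38.1] tool in jig [52.3  0.4] F [ 4.6 -0.8] -8.9 t 19.6
```

Emit:
jog_arm --pt "0 0 0 1 0 0.5 34" --pt "0 0 0 2 0 1 34" --pt "0 0 0 2 0 1 34" --pt "0 0 0 2 0 1 34"

```text
t: 20.15
eef_pos: [0.6054, -0.0789, -0.0082]
tool_rot: [0.004, -0.062, 0.998, 0.0]
contact_force: [7.4, 0.6, -5.9]
gripper_width: 0.506
grasp_force: 53.7
```

```bash
python3 -c "
from h import *
red()"
```

```text
red 54 [-21.5  13. ] [ 0.3 38.1] tool in jig [52.3  0.3] F [ 7.4 -0.3] -5.9 t 20.15
```

Emit:
jog_arm --pt "0 0 0 1 0 0 34" --pt "0 0 0 1 0 0 34" --pt "0 0 0 1 0 0 34" --pt "0 0 0 1 0 0 34"

```text
t: 20.7
eef_pos: [0.6053, -0.0789, -0.008]
tool_rot: [0.005, -0.062, 0.998, -0.0]
contact_force: [8.9, 1.1, -5.7]
gripper_width: 0.508
grasp_force: 53.5
```

Emit:
jog_arm --pt "0 0 0 -1 0 0 34" --pt "0 0 0 -2 0 0.5 34" --pt "0 0 0 -3 0 1 34" --pt "0 0 0 -3 0 1 34" --pt "0 0 0 -3 0 1 34"

```text
t: 21.32
eef_pos: [0.6054, -0.079, -0.0094]
tool_rot: [0.002, -0.062, 0.998, 0.0]
contact_force: [5.4, 1.3, 4.6]
gripper_width: 0.508
grasp_force: 55.0
```

```bash
python3 -c "
from h import *
red()"
```

```text
red 54 [-21.5  13. ] [ 0.3 38.1] tool in jig [52.4  0.3] F [5.5 0.6] 4.6 t 21.32
```

Tug of ~9 N plus the buffer held. Relax, release gently to 60 mm, and rise.

Emit:
jog_arm --pt "0 0 0 -1 0 -0.5 34" --pt "0 0 0 -1.5 0 -0.5 34" --pt "0 0 0 -1.5 0 -0.5 50" --pt "0 0 0 -1.5 0 -0.5 58" --pt "0 0 0 -1.5 0 -0.5 58" --pt "0 0 0 -1.5 0 -0.5 58" --pt "0 0 0 -1.5 0 -0.5 58" --pt "0 0 0 -1.5 0 -0.5 58"

```text
t: 22.38
eef_pos: [0.6045, -0.0793, -0.0103]
tool_rot: [-0.0, -0.062, 0.998, 0.0]
contact_force: [-0.3, 1.0, -0.1]
gripper_width: 0.679
grasp_force: 0.0
```

Emit:
jog_arm --pt "0 0 0 0 0 -10 58" --pt "0 0 0 0 0 -30 58" --pt "0 0 0 0 0 -70 58" --pt "0 0 0 0 0 -120 58" --pt "0 0 0 0 0 -150 58" --pt "0 0 0 0 0 -150 58" --pt "0 0 0 0 0 -150 58" --pt "0 0 0 0 0 -150 58"

```text
t: 23.38
eef_pos: [0.6037, -0.0792, 0.1387]
tool_rot: [-0.001, -0.062, 0.998, 0.0]
contact_force: [-1.2, -0.4, -0.6]
gripper_width: 0.677
grasp_force: 0.0
```

```bash
python3 - <<'E'
from h import *
red();p=wrist();save(p,"w8.png")
C=np.array([.5535,-.0857]);th=np.radians(7.1);J=np.array([[np.cos(th),np.sin(th)],[-np.sin(th),np.cos(th)]])
hsv=cv2.cvtColor(p["pixels"],cv2.COLOR_RGB2HSV);m=cv2.inRange(hsv,(65,80,40),(95,255,255))
for c in cv2.findContours(m,cv2.RETR_EXTERNAL,cv2.CHAIN_APPROX_NONE)[0]:
    if cv2.contourArea(c)>300:
        r=rect(np.array([wat(p,x,.056)[:2] for x in c[:,0].astype(float)]));print(J@(r[0]-C)*1000,r[1:])
E
```

```text
red 55 [-21.5  13. ] [ 0.3 38.1] tool in jig [50.6  0.3] F [-1.2 -0.3] -0.6 t 23.38
[293.96933791 189.57719031] (155.7061309814453, 29.702037811279297, 55.77041244506836)
[338.27987543 437.11917627] (210.45654296875, 47.500953674316406, 49.79355239868164)
[ 285.55394778 -169.87830092] (38.09846878051758, 157.57237243652344, 59.505401611328125)
[ 233.20032352 -357.11444687] (90.59521484375, 195.7270965576172, 44.768348693847656)
[52.43745295  0.49939931] (101.2257080078125, 43.60053253173828, 6.715996265411377)
```

View pics/w8.png

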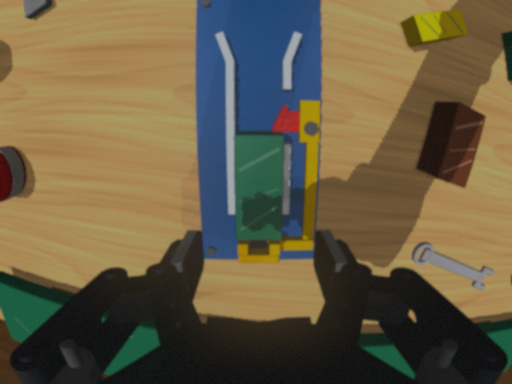

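The picture shows the block (262,185) seated in the channel, the red catch (288,120) fully out behind it, and the neighbours in place.

```bash
python3 -c "
from station import bot
print(bot.hand_in())"
```

```text
the job is handed in; nothing more can be done
None
```

The green block is locked in the jig with the catch fully out behind it. It held a tug of about 9 N at the wrist, a little under the 10 N asked, before I released it and handed the job in; the hand-in gave no verdict.

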